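Load an axle plate under the bush plate of a drill jig and pin it

TASK

Load the axle plate into the drill jig for drilling: push it by its edges, flat on the jig base, through the flared guides and under the blue bush plate until its front end is fully home against the end stop. Then press the black-knobbed locating pin straight down with a fingertip until its shoulder sits on the bush, so that it locks into the plate's pilot hole. Push and press only: never lift or tip the plate, keep off its ground stud (a bearing seat), and leave the blue wheel, bearing and white nylon block where they lie.

Things in the scene. Friction and masses are not known exactly. Their poses are not given: they have to be found in the camera images.
- jig: Drill jig, fixed. Frame: x = loading direction, z up, origin on the trolley top (z = 0). Plain grey base plate, x -150 to +145 mm, y -65 to +65 mm, top face at z = 12 mm. When home against the end stop, the axle plate's origin is at jig x = 72 mm, y = 0, z = 12 mm and its rear edge at x = 14 mm, still outside the bridge.
- guide_mouth (a point): Middle of the mouth of the flared lead-ins, on the base (jig x = 4, y = 0, z = 12 mm). There they stand 82 mm apart inside and close to 53 mm at x = 38 mm; bright steel, 12 mm high over the base. Behind them straight guide rails run on, 53 mm apart inside, to x = 130 mm, 15 mm high over the base.
- bridge (a point): Middle of the underside of the blue bush plate, the low bridge across the rails (jig x = 84, y = 0, z = 27 mm; 15 mm over the base, so 3 mm headroom over the axle plate). It spans jig x 56 to 112 mm, y -50 to +50 mm, top at z = 39 mm, screw heads to 44 mm.
- end_stop (a point): Middle of the end stop's face, 46 mm wide, jig x = 130, y = 0, z = 18 mm.
- pin_bush (a point): Axis of the brass bush of the locating pin, at the underside of the blue bush plate: jig x = 98 mm, y = 0, z = 27 mm.
- locating_pin (a joint): Travel of the locating pin straight down in its bush, m: 0 up (as found), 0.016 fully down with its shoulder on the bush. It stays where it is left; about 3 N moves it. Pin 10 mm diameter with a 5 mm long tapered point; 5 mm down the point reaches the top of the axle plate and goes on only if the pilot hole is under it.
- pin_top (a point): Centre of the flat top (21 mm across) of the pin's black knob, 25 mm diameter; 74 mm above the trolley top when the pin is up, 58 mm when fully down.
- axle_plate: Loose blackened steel axle plate, 116 x 50 x 12 mm, about 0.6 kg, lying flat on the loading end of the jig base before the guides, askew by up to about 0.3 rad and up to 12 mm off the centre line; nothing holds it. Origin: centre of its underside; x towards its front end (pilot hole), z up; its rear edge is at x = -58 mm.
- rear_edge (a point): Middle of the plate's rear edge face (50 mm wide, 12 mm high), the best place to push it home; it stays clear of the bridge.
- pilot_hole (a point): Centre of the pilot hole at the plate's top face, 13 mm diameter, right through; plate x = 26 mm, y = 0.
- stud: Bright ground upright axle stud fixed on the plate at plate x = -33 mm, y = 0: 18 mm diameter (25 mm at its foot), 42 mm high; origin at its foot on the plate's top face. Not to be touched. It stays outside the bridge.
- blue_wheel: Loose blue wheel lying flat, 74 mm diameter, 26 mm high; origin at the centre of its underside. Bystander.
- bearing: Loose ball bearing lying flat, 47 mm diameter, 14 mm high; origin at the centre of its underside. Bystander.
- nylon_block: Loose white nylon block, 24 x 50 x 24 mm; origin at the centre of its underside. Bystander.

How it is judged:
By the outcome, as a careful person would: the job done as asked, in the order asked, and still so for the second after the job is handed in, with the robot touching nothing.
It also fails if it takes over 67 s, if anything falls off the work surface, if the arm or the gripper's body presses on something with over 40 N, if the wrist force passes 120 N, or if a joint passes its speed limit or range.

ROBOT

A 6-joint arm with a two-finger parallel gripper is mounted at the origin on a cart in front of the work surface, level with it; the furniture and walls round the work are solid. World frame = base frame: x ahead of the robot, y to its left, z up, the work surface at z = 0. Lengths are in m, angles in degrees, forces in N, time in s.
With the tool pointing down it reaches from about 0.4 to 0.825 m from the base axis. Payload 7 kg.
Tool frame: the origin (TCP) lies midway between the tips of the shut fingers; the grasp point (between the pads) lies 19 mm behind it; z points along the fingers, y is the direction in which the jaws open and shut (so a half turn about z gives the same grasp; the last joint's range is limited). The gripper opens to 88 mm and grips with 3 to 60 N. Pads are 19 mm wide; open, the fingers measure 130 mm over their backs; the gripper's body (78 mm by 193 mm) begins 47 mm behind the grasp point.
Start: joints at [93.226, 20.546, 0.682, 0, -70.136, -16.507], TCP at [0.155, 0.657, 0.227] pointing down, gripper open.
Joint ranges: [-176.03, 176.03], [-82.01, 121.73], [-58.28, 71.71], [-173.87, 95.51], [-174.79, -0.11], [-173.66, 173.66]. Speed limits (degrees/s): [136.94, 136.94, 172.46, 180, 180, 180].

INTERFACE

Orientations are given as [roll, pitch, yaw] about the fixed x, y, z axes, in that order (R = Rz(yaw) Ry(pitch) Rx(roll)).
In Python, from plant import ctrl, snapshot gives the robot as it stands.
- The arm moves only by the shell command python3 -m pendant 'ROWS'. ROWS is JSON, a list of rows, each a list of 7 numbers: the shift along the tool's x, y, z in m, then the turn, a rotation vector about the tool's x, y, z in rad, then the opening, from -1 (shut) to 1 (fully open), so that 0 is half open. In form: [[x, y, z, ax, ay, az, jaw], ...]. A call has 1 to 12 rows; each row is the pose to reach, as a shift and turn from the pose commanded when the call began, along the tool's axes at that moment; what a row does not reach only later rows make up. A row lasts 1/8 s, in which the tool goes at most 62.5 mm and 10.7 degrees, less where a joint would pass 70% of its speed; a pose out of reach is approached as far as the arm can. A call with a gripper value outside its range is refused whole. The fingers move at their own pace and stop on an object; the grip force is fixed at half the most. Time passes only in rows, so rows that repeat a pose let the fingers close. It gives the time, the measured TCP pose, the force and the opening at its end, in the units of the state.
- ctrl.get_obs(): the state, without advancing time (a new reading comes with each control period).
- snapshot(name): name is "scene" or "top" or "wrist"; returns a dict with "image" (420x560x3 uint8, blue, green, red), "mtx" (3x3 intrinsics, pixels), "eye" and "attitude" of the camera in the world; the wrist camera has in their place "tool_from_camera" (4x4, takes a point from camera to tool coordinates, whose origin is the TCP and whose axes are the flange's). Camera axes: x right, y up, looking along -z (the intrinsics and any distortion apply to the point x, -y, -z); pixel columns grow to the right and rows downward; lengths in m; the calibration is good to about 2 mm. The wrist camera is an equidistant fisheye: a pixel r from the principal point sees the ray r / f radians off the axis. A picture is of the moment at which its call begins: read the wrist's pose just before it. There is no depth.
- ctrl.close_job(): hands the job in, once; it reports no verdict.
The state is a dict: "clock": time; "joint_pos": joint angles; "qvel": joint speeds; "tau": joint torques, N m; "tool_pos": TCP position; "orientation": TCP orientation; "force": force on the tool from outside, world axes, zero at the start; "moment": the same for the moment, N m; "opening": finger opening in m.
Only numpy, scipy, OpenCV 4.12 (cv2) and the standard library are available. Lean on these libraries where they do the work, as an engineer would, in place of code of your own. Each camera call takes 0.05 s, during which the arm holds its last target.

## Working session

There is one attempt and no reset: what is moved stays moved. The work goes in short steps, Python scripts to look and compute and a shell command to move; the robot and the scene stay as the last step left them, time stands still between calls to the robot, and variables do not carry over. Pictures are saved under pics/ and viewed, and the job is handed in when it is done.

```bash
ls; mkdir -p pics; cat > h.py <<'E'
import numpy as np, cv2
from plant import ctrl, snapshot
from scipy.spatial.transform import Rotation as R
def rot(a):
    a=np.array(a,float)
    if a.shape==(3,3): return a
    if a.shape==(4,): return R.from_quat(a).as_matrix()
    return R.from_euler('xyz',a,degrees=True).as_matrix()
def take(name,f):
    o=ctrl.get_obs(); s=snapshot(name); cv2.imwrite('pics/'+f,s['image']); return o,s
E
python3 - <<'E'
from h import *
o=ctrl.get_obs(); print(o)
for n in ('scene','top','wrist'):
    o,s=take(n,n+'1.png'); print(n,{k:v for k,v in s.items() if k!='image'})
    import pickle; pickle.dump((o,s),open(n+'1.pkl','wb'))
E
```

```text
pics
{'clock': 0.0, 'joint_pos': array([ 9.32273790e+01,  2.05905439e+01,  6.32495423e-01, -2.05618503e-02,
       -7.01340900e+01, -1.65068027e+01]), 'qvel': array([ 0.00508909, -0.0841637 ,  0.14129395, -0.04039558, -0.05456917,
        0.10092725]), 'tau': array([ 1.11887985e-03, -5.82712805e+01,  2.93059409e+01,  6.99733749e+00,
        6.94596136e-03, -1.58343018e-04]), 'tool_pos': array([0.15496003, 0.65646626, 0.22562163]), 'orientation': array([ 1.79906167e+02, -7.64910609e-03, -1.32864203e+01]), 'force': array([-0.45438198, -0.05540941,  0.29056904]), 'moment': array([-0.02388274,  0.00381006, -0.04391342]), 'opening': 0.08763532452159199}
scene {'mtx': array([[506.88559576,   0.        , 278.77087949],
       [  0.        , 506.88559576, 202.58326408],
       [  0.        ,   0.        ,   1.        ]]), 'eye': array([-0.01812387, -0.39720496,  0.73723116]), 'attitude': array([ 48.35076367,  -0.16308039, -43.81983216])}
top {'mtx': array([[408.70256617,   0.        , 279.60016035],
       [  0.        , 408.70256617, 207.28362342],
       [  0.        ,   0.        ,   1.        ]]), 'eye': array([0.27877418, 0.15330432, 0.95948815]), 'attitude': array([ 1.27197905e+01,  4.91602878e-02, -9.36130969e+01])}
wrist {'mtx': array([[325.1922621 ,   0.        , 273.95252356],
       [  0.        , 325.1922621 , 203.47858615],
       [  0.        ,   0.        ,   1.        ]]), 'tool_from_camera': array([[ 3.94319687e-04,  9.69759475e-01,  2.44062298e-01,
         6.56114646e-02],
       [ 9.99999878e-01, -3.09592802e-04, -3.85512577e-04,
         2.51406178e-04],
       [-2.98294543e-04,  2.44062420e-01, -9.69759478e-01,
        -1.58088627e-01],
       [ 0.00000000e+00,  0.00000000e+00,  0.00000000e+00,
         1.00000000e+00]])}
```

View pics/scene1.png

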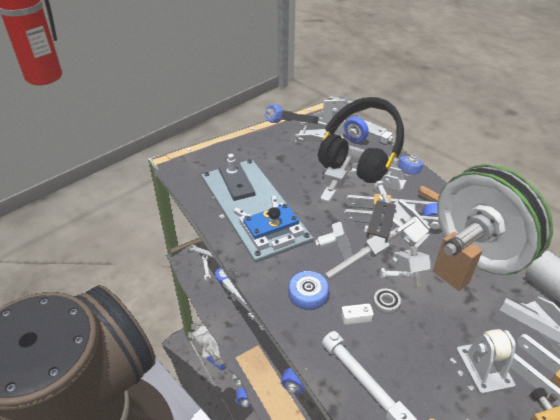

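View pics/top1.png

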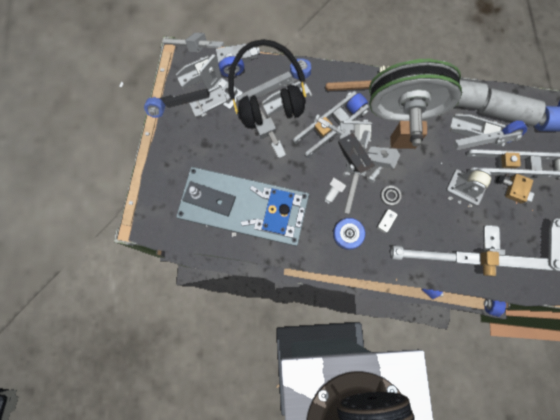

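View pics/wrist1.png

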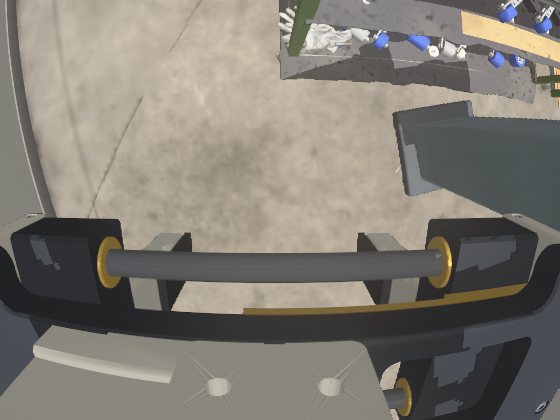

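```bash
cat >> h.py <<'E'
import pickle
def ray(s,uv,o=None):
    K=s['mtx']; u,v=uv
    x=(u-K[0,2])/K[0,0]; y=(v-K[1,2])/K[1,1]
    if 'eye' in s:
        d=rot(s['attitude'])@np.array([x,-y,-1.]); return np.array(s['eye']),d/np.linalg.norm(d)
    r=np.hypot(x,y); k=np.sin(r)/r if r>0 else 1
    T=s['tool_from_camera']; Rt=rot(o['orientation'])
    d=Rt@T[:3,:3]@np.array([x*k,-y*k,-np.cos(r)]); return np.array(o['tool_pos'])+Rt@T[:3,3],d
def onz(s,uv,z,o=None):
    e,d=ray(s,uv,o); return e+d*(z-e[2])/d[2]
def proj(s,P,o=None):
    K=s['mtx']
    if 'eye' in s:
        c=rot(s['attitude']).T@(np.array(P)-s['eye']); return K[0,2]+K[0,0]*c[0]/-c[2],K[1,2]-K[1,1]*c[1]/-c[2]
    T=s['tool_from_camera']; Rt=rot(o['orientation'])
    c=T[:3,:3].T@(Rt.T@(np.array(P)-o['tool_pos'])-T[:3,3])
    th=np.arctan2(np.hypot(c[0],c[1]),-c[2]); q=np.hypot(c[0],c[1])
    return K[0,2]+K[0,0]*th*c[0]/q,K[1,2]-K[1,1]*th*c[1]/q
E
python3 - <<'E'
from h import *
for n,(x0,x1,y0,y1) in {'scene':(190,320,145,265),'top':(165,320,155,255)}.items():
    im=cv2.imread(f'pics/{n}1.png')[y0:y1,x0:x1]
    cv2.imwrite(f'pics/{n}1c.png',cv2.resize(im,None,fx=5,fy=5,interpolation=cv2.INTER_CUBIC))
E
```

```text
(no output)
```

View pics/scene1c.png

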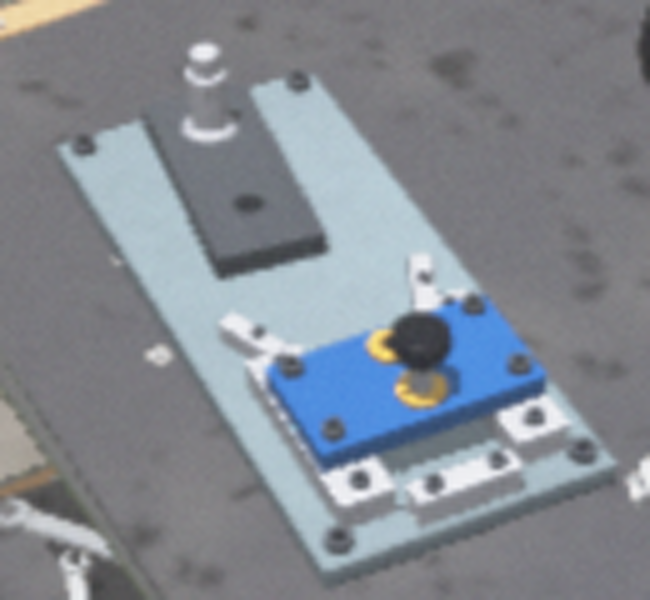

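View pics/top1c.png

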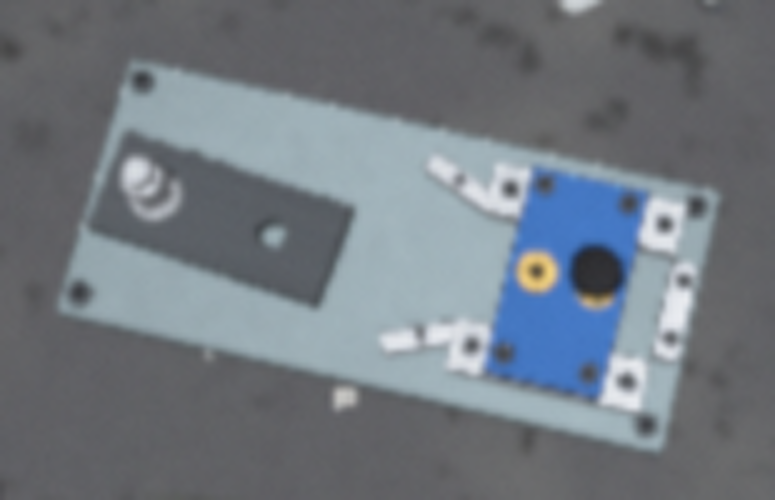

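```bash
python3 - <<'E'
from h import *
o,s=pickle.load(open('top1.pkl','rb'))
f=lambda p:((p[0]+.5)/5-.5+165,(p[1]+.5)/5-.5+155)
g=lambda p:((p[0]+.5)/5-.5+190,(p[1]+.5)/5-.5+145)
C=[(133,60),(718,190),(662,450),(60,308)]
L=np.array([(-.15,.065),(.145,.065),(.145,-.065),(-.15,-.065)])
def fit(W,L):
    cw=W.mean(0);cl=L.mean(0); H=(L-cl).T@(W-cw); a=np.arctan2(H[0,1]-H[1,0],H[0,0]+H[1,1])
    Q=np.array([[np.cos(a),-np.sin(a)],[np.sin(a),np.cos(a)]]); t=cw-Q@cl
    print(np.degrees(a),t,'res mm',((L@Q.T+t)-W).round(4)*1000); return a,Q,t
W=np.array([onz(s,f(p),.012)[:2] for p in C]); print(W)
a,Q,t=fit(W,L)
o2,s2=pickle.load(open('scene1.pkl','rb'))
D=[(318,72),(618,465),(333,578),(58,150)]
W2=np.array([onz(s2,g(p),.012)[:2] for p in D]); fit(W2,L)
P=[(130,131),(355,207),(318,307),(90,230)]  # rear-left, front-left, front-right, rear-right
LP=np.array([(-.058,.025),(.058,.025),(.058,-.025),(-.058,-.025)])
WP=np.array([onz(s,f(p),.024)[:2] for p in P]); ap,Qp,tp=fit(WP,LP)
hole=onz(s,f((273,235)),.024)[:2]; print('hole jig',Q.T@(hole-t),'plate in jig',Q.T@(tp-t),np.degrees(ap-a))
P2=[(250,92),(327,240),(220,270),(142,115)]
WP2=np.array([onz(s2,g(p),.024)[:2] for p in P2]); fit(WP2,LP)
# pin top checks
print('pin top', onz(s,f((597,268)),.074)[:2], onz(s2,g((421,335)),.074)[:2], Q@[.098,0]+t)
E
```

```text
[[0.60707645 0.34878031]
 [0.52393235 0.06997998]
 [0.40080745 0.10581642]
 [0.48609207 0.38515864]]
-106.74166232068121 [0.50375694 0.2250398 ] res mm [[ 2.1  1.2]
 [ 0.3 -2.5]
 [-1.1 -0.9]
 [-1.4  2.2]]
-106.82211886422306 [0.50558004 0.22086847] res mm [[-0.9  1.1]
 [ 1.  -3. ]
 [-0.8  0.8]
 [ 0.7  1.1]]
-112.5278004013145 [0.52183601 0.3052001 ] res mm [[-0.4  0.9]
 [-0.7 -0.7]
 [ 0.2 -0.7]
 [ 0.8  0.5]]
hole jig [-0.0568412  -0.00823528] plate in jig [-0.08197037 -0.00577797] -5.7861380806332745
-112.59401224752229 [0.52284051 0.30014762] res mm [[-0.3  1.6]
 [-0.2 -2. ]
 [-0.2  0.4]
 [ 0.7 -0.1]]
pin top [0.47560088 0.13185026] [0.4744973  0.12727078] [0.47552736 0.1311937 ]
```

```bash
cat >> h.py <<'E'
JO=np.array([0.5047,0.2230]); JY=-106.78
def j2w(x,y,z):
    a=np.radians(JY); return np.array([JO[0]+x*np.cos(a)-y*np.sin(a),JO[1]+x*np.sin(a)+y*np.cos(a),z])
def w2j(p):
    a=np.radians(JY); d=np.array(p[:2])-JO; return np.array([d[0]*np.cos(a)+d[1]*np.sin(a),-d[0]*np.sin(a)+d[1]*np.cos(a)])
def delta(P,yaw):
    o=ctrl.get_obs(); Rt=rot(o['orientation'])
    t=Rt.T@(np.array(P)-o['tool_pos']); r=R.from_matrix(Rt.T@rot([180,0,yaw])).as_rotvec()
    print('clock',o['clock'],'shift',t.round(4),'turn',r.round(4),'F',o['force'].round(1),'jig',(w2j(o['tool_pos'])*1000).round(1),'z',o['tool_pos'][2].round(4),'ori',o['orientation'].round(2))
E
python3 -c "
from h import *
delta(j2w(-.155,0,.2),-106.78)"
```

```text
clock 0.15 shift [0.4494 0.1869 0.0262] turn [ 8.0000e-04 -1.1000e-03  1.6318e+00] F [-0.7 -0.3 -0.9] jig [-314.2 -460. ] z 0.2259 ori [ 1.7993e+02 -1.0000e-02 -1.3280e+01]
```

```bash
python3 -m pendant '[[0.045,0.019,0,0,0,0.16,-1],[0.09,0.037,0.003,0,0,0.32,-1],[0.135,0.056,0.005,0,0,0.48,-1],[0.18,0.075,0.008,0,0,0.64,-1],[0.225,0.093,0.01,0,0,0.8,-1],[0.27,0.112,0.015,0,0,0.96,-1],[0.315,0.131,0.018,0,0,1.12,-1],[0.36,0.15,0.02,0,0,1.28,-1],[0.405,0.168,0.024,0,0,1.44,-1],[0.449,0.187,0.026,0,0,1.632,-1],[0.449,0.187,0.026,0,0,1.632,-1],[0.449,0.187,0.026,0,0,1.632,-1]]'
python3 - <<'E'
from h import *
delta(j2w(-.155,0,.2),-106.78)
o,s=take('wrist','w2.png'); pickle.dump((o,s),open('w2.pkl','wb'))
print(o['joint_pos'],o['opening'])
E
```

```text
clock: 1.65
tool_pos: [0.5491, 0.3714, 0.2002]
orientation: [180.0, -0.0, -106.8]
force: [-0.5, 0.6, -0.5]
opening: 0.0005
clock 1.65 shift [-0.0001 -0.0004  0.0002] turn [ 0.0004 -0.0006  0.    ] F [-0.5  0.6 -0.5] jig [-154.9   -0.4] z 0.2002 ori [ 1.7997e+02 -3.0000e-02 -1.0678e+02]
[ 5.08893349e+01  2.03844346e+01 -3.06633798e+00 -1.22482618e-02
 -6.65884486e+01 -6.76638934e+01] 0.0004687726435367276
```

View pics/w2.png

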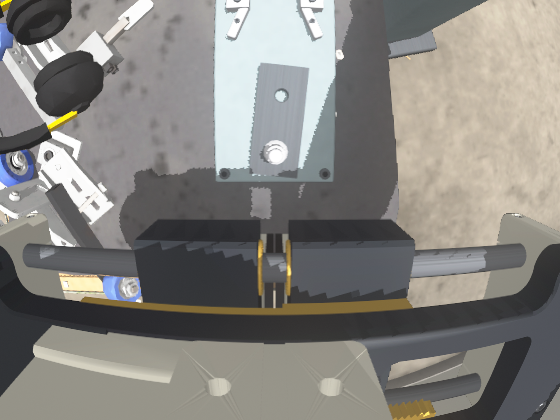

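```bash
python3 - <<'E'
from h import *
o,s=pickle.load(open('w2.pkl','rb'))
T=o['tool_pos'];Rt=rot(o['orientation'])
for d in ([0,0,0],[0,.021,0],[0,-.021,0],[.0095,.021,0],[.0095,0,-.019],[.0095,.021,-.066],[.039,.09,-.066]): print(d,np.round(proj(s,T+Rt@np.array(d),o)))
for p in ([-.15,.065],[-.15,-.065],[.004,.041],[.004,-.041]): print(p,np.round(proj(s,j2w(*p,.012),o),1))
im=s['image'][0:240,150:400]; cv2.imwrite('pics/w2c.png',cv2.resize(im,None,fx=2.4,fy=2.4,interpolation=cv2.INTER_CUBIC))
E
```

```text
[0, 0, 0] [275. 251.]
[0, 0.021, 0] [315. 251.]
[0, -0.021, 0] [235. 251.]
[0.0095, 0.021, 0] [315. 234.]
[0.0095, 0, -0.019] [275. 248.]
[0.0095, 0.021, -0.066] [339. 300.]
[0.039, 0.09, -0.066] [520. 212.]
[-0.15, 0.065] [214.3 180.1]
[-0.15, -0.065] [333.3 180.1]
[0.004, 0.041] [235.2  38.6]
[0.004, -0.041] [312.5  38.6]
```

View pics/w2c.png

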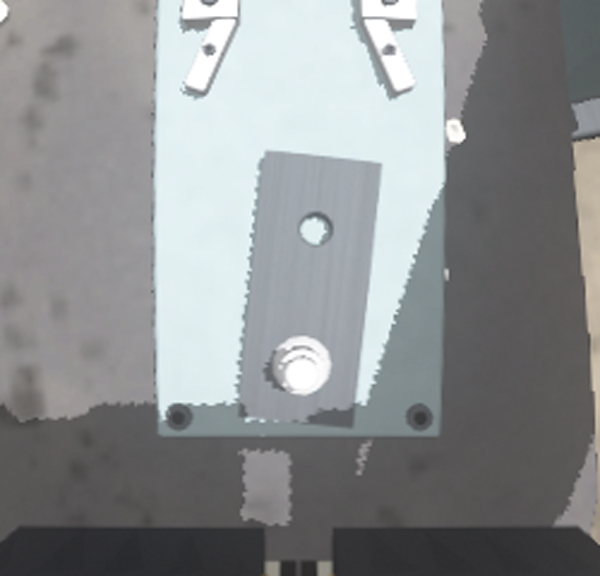

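```bash
python3 - <<'E'
from h import *
o,s=pickle.load(open('w2.pkl','rb'))
f=lambda p:((p[0]+.5)/2.4-.5+150,(p[1]+.5)/2.4-.5)
for n,p,z in [('BL+y',(158,436),.012),('BL-y',(441,436),.012),('tipL',(195,95),.024),('tipR',(404,94),.024),
 ('RL',(240,415),.024),('FL',(265,151),.024),('FR',(381,163),.024),('RR',(352,427),.024),('hole',(316,228),.024),('stud',(300,370),.066)]:
    print(n,(w2j(onz(s,f(p),z,o))*1000).round(1))
E
```

```text
BL+y [-151.4   63.7]
BL-y [-151.4  -65.2]
tipL [ 0.1 44. ]
tipR [  0.7 -45.3]
RL [-140.2   25.1]
FL [-26.   13.9]
FR [-30.9 -35.2]
RR [-145.5  -23.5]
hole [-59.7  -7.6]
stud [-116.8   -0.8]
```

```bash
python3 -m pendant '[[-0.015,0.002,0.05,0,0,0,-1],[-0.015,0.002,0.1,0,0,0,-1],[-0.015,0.002,0.14,0,0,0,-1],[-0.015,0.002,0.165,0,0,0,-1],[-0.015,0.002,0.178,0,0,0,-1],[-0.015,0.002,0.183,0,0,0,-1],[-0.015,0.002,0.183,0,0,0,-1],[-0.015,0.002,0.183,0,0,0,-1]]'
python3 - <<'E'
from h import *
delta(j2w(-.155,-.002,.017),-106.78)
o,s=take('wrist','w3.png'); o,s=take('scene','s3.png')
cv2.imwrite('pics/s3c.png',cv2.resize(s['image'][120:270,170:330],None,fx=4,fy=4,interpolation=cv2.INTER_CUBIC))
E
```

```text
clock: 2.7
tool_pos: [0.552, 0.3873, 0.0188]
orientation: [-180.0, 0.1, -106.8]
force: [-0.5, -0.3, -0.4]
opening: 0.0003
clock 2.7 shift [ 0.016  -0.0001  0.0018] turn [-0.0008  0.0017  0.0001] F [-0.5 -0.3 -0.4] jig [-171.    -2.1] z 0.0188 ori [-1.7995e+02  1.0000e-01 -1.0677e+02]
```

View pics/w3.png

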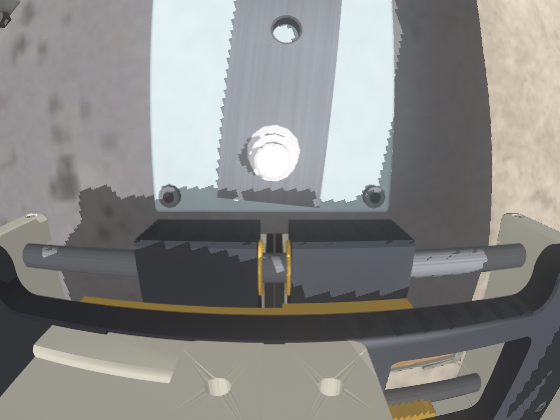

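View pics/s3c.png

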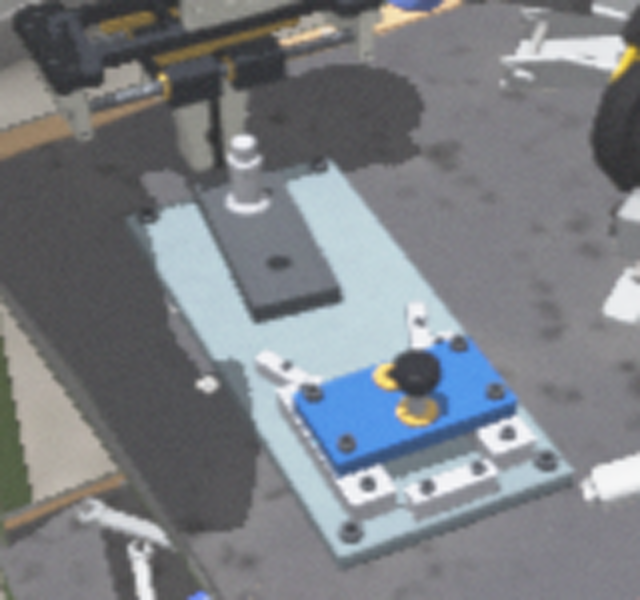

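```bash
python3 -m pendant '[[0.006,0,0.001,0,0,0,-1],[0.012,0,0.0015,0,0,0,-1],[0.016,0,0.0015,0,0,0,-1],[0.02,0,0.0015,0,0,0,-1],[0.024,0,0.0015,0,0,0,-1],[0.028,0,0.0015,0,0,0,-1],[0.032,0,0.0015,0,0,0,-1],[0.036,0,0.0015,0,0,0,-1],[0.04,0,0.0015,0,0,0,-1],[0.044,0,0.0015,0,0,0,-1]]'
python3 - <<'E'
from h import *
delta(j2w(-.155,-.002,.017),-106.78)
o,s=take('wrist','w4.png');pickle.dump((o,s),open('w4.pkl','wb'))
cv2.imwrite('pics/w4c.png',cv2.resize(s['image'][0:240,100:440],None,fx=2.3,fy=2.3,interpolation=cv2.INTER_CUBIC))
E
```

```text
clock: 4.05
tool_pos: [0.5388, 0.3444, 0.0161]
orientation: [-180.0, 0.0, -106.8]
force: [0.6, 3.9, -0.8]
opening: 0.0005
clock 4.05 shift [-0.0289 -0.0004 -0.0009] turn [-0.      0.0001 -0.0001] F [ 0.6  3.9 -0.8] jig [-126.1   -2.4] z 0.0161 ori [-1.8000e+02  1.0000e-02 -1.0679e+02]
```

View pics/w4c.png

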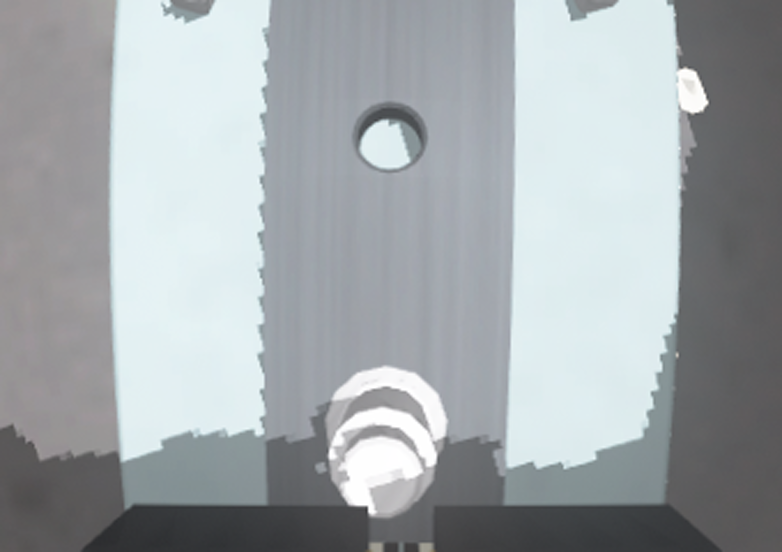

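```bash
python3 -m pendant '[[0.006,0,0,0,0,0,-1],[0.012,0,0,0,0,0,-1],[0.018,0,0,0,0,0,-1],[0.024,0,0,0,0,0,-1],[0.03,0,0,0,0,0,-1],[0.036,0,0,0,0,0,-1],[0.042,0,0,0,0,0,-1],[0.046,0,0,0,0,0,-1],[0.05,0,0,0,0,0,-1],[0.055,0,0,0,0,0,-1],[0.06,0,0,0,0,0,-1]]'
python3 - <<'E'
from h import *
delta(j2w(.0045,-.002,.017),-106.78)
o,s=take('wrist','w5.png')
cv2.imwrite('pics/w5c.png',cv2.resize(s['image'][0:240,100:440],None,fx=2.3,fy=2.3,interpolation=cv2.INTER_CUBIC))
E
```

```text
clock: 5.48
tool_pos: [0.5222, 0.288, 0.0168]
orientation: [-179.9, 0.1, -106.8]
force: [-0.1, 5.8, 1.4]
opening: 0.0003
clock 5.475 shift [ 0.0718 -0.     -0.0004] turn [-0.0012  0.0024  0.0002] F [-0.1  5.8  1.4] jig [-67.3  -2. ] z 0.0168 ori [-1.7993e+02  1.4000e-01 -1.0677e+02]
```

View pics/w5c.png

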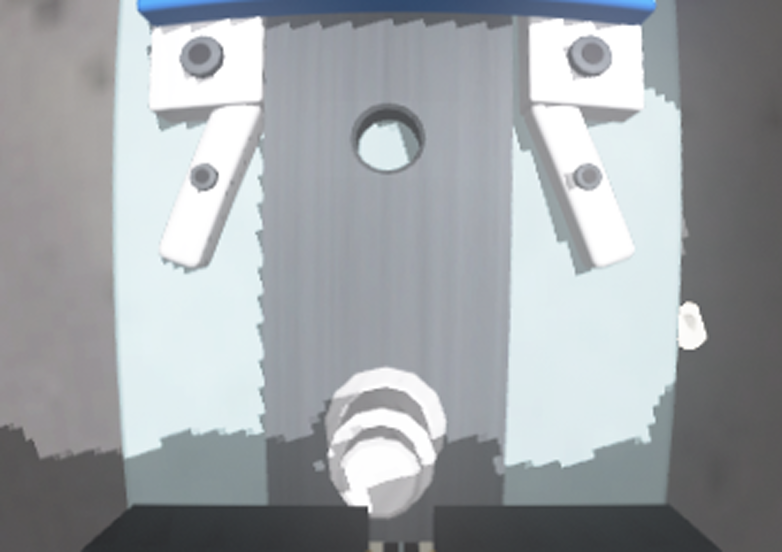

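```bash
python3 -m pendant '[[0.006,0,0,0,0,0,-1],[0.012,0,0,0,0,0,-1],[0.018,0,0,0,0,0,-1],[0.024,0,0,0,0,0,-1],[0.03,0,0,0,0,0,-1],[0.036,0,0,0,0,0,-1],[0.042,0,0,0,0,0,-1],[0.048,0,0,0,0,0,-1],[0.053,0,0,0,0,0,-1],[0.058,0,0,0,0,0,-1],[0.062,0,0,0,0,0,-1]]'
python3 - <<'E'
from h import *
delta(j2w(.0045,-.002,.017),-106.78)
E
```

```text
clock: 6.9
tool_pos: [0.5042, 0.2295, 0.0168]
orientation: [-179.9, 0.2, -106.8]
force: [-2.7, 10.5, 2.2]
opening: 0.0005
clock 6.9 shift [ 0.0106 -0.0003 -0.0002] turn [-0.0011  0.0035  0.0001] F [-2.7 10.5  2.2] jig [-6.1 -2.3] z 0.0168 ori [-179.94    0.2  -106.78]
```

```bash
python3 -m pendant '[[0.002,0,0,0,0,0,-1],[0.004,0,0,0,0,0,-1],[0.006,0,0,0,0,0,-1],[0.006,0,0,0,0,0,-1]]'
python3 - <<'E'
from h import *
delta(j2w(.0045,-.002,.017),-106.78)
o,s=take('wrist','w6.png')
cv2.imwrite('pics/w6c.png',cv2.resize(s['image'][0:240,100:440],None,fx=2.3,fy=2.3,interpolation=cv2.INTER_CUBIC))
E
```

```text
clock: 7.4
tool_pos: [0.5023, 0.2239, 0.0168]
orientation: [-179.9, 0.2, -106.8]
force: [-3.1, 11.6, 2.6]
opening: 0.0003
clock 7.4 shift [ 0.0047 -0.0005 -0.0002] turn [-0.0009  0.0033  0.0001] F [-3.1 11.6  2.6] jig [-0.2 -2.5] z 0.0168 ori [-179.95    0.19 -106.77]
```

View pics/w6c.png

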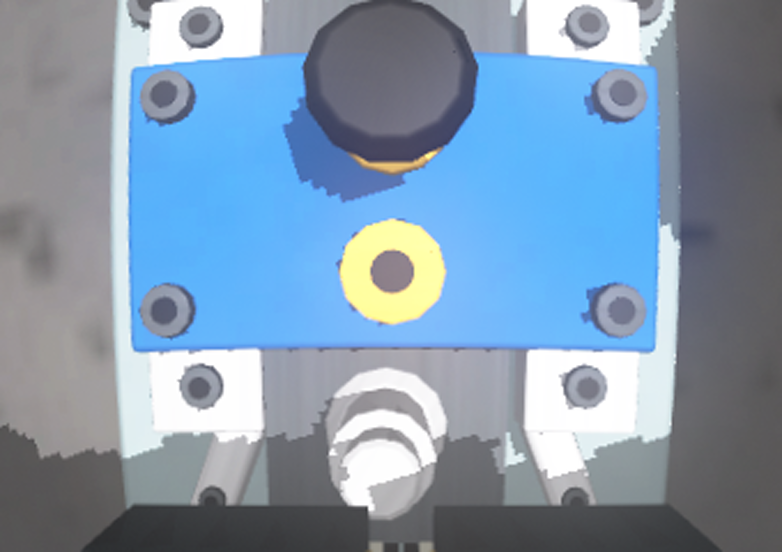

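```bash
python3 -m pendant '[[0.001,0,0,0,0,0,-1],[0.002,0,0,0,0,0,-1],[0.003,0,0,0,0,0,-1],[0.004,0,0,0,0,0,-1],[0.004,0,0,0,0,0,-1]]'
python3 -c "
from h import *
delta(j2w(.0045,-.002,.017),-106.78)"
```

```text
clock: 8.07
tool_pos: [0.5022, 0.223, 0.017]
orientation: [-179.9, 0.5, -106.8]
force: [-4.9, 22.2, -1.8]
opening: 0.0004
clock 8.075 shift [ 0.0038 -0.0004 -0.0001] turn [-0.0023  0.0082  0.0004] F [-4.9 22.2 -1.8] jig [ 0.7 -2.4] z 0.017 ori [-179.87    0.47 -106.76]
```

```bash

python3 - <<'E'
from h import *
o,s=take('wrist','w7.png');pickle.dump((o,s),open('w7.pkl','wb'))
cv2.imwrite('pics/w7c.png',cv2.resize(s['image'][0:110,160:380],None,fx=3.5,fy=3.5,interpolation=cv2.INTER_CUBIC))
o,s=take('scene','s7.png')
cv2.imwrite('pics/s7c.png',cv2.resize(s['image'][190:260,230:320],None,fx=8,fy=8,interpolation=cv2.INTER_CUBIC))
o,s=take('top','t7.png')
cv2.imwrite('pics/t7c.png',cv2.resize(s['image'][180:250,235:315],None,fx=8,fy=8,interpolation=cv2.INTER_CUBIC))
E
```

```text
(no output)
```

View pics/w7c.png

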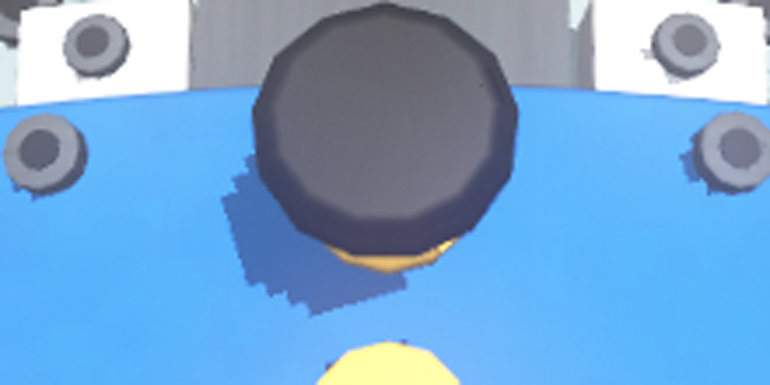

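View pics/s7c.png

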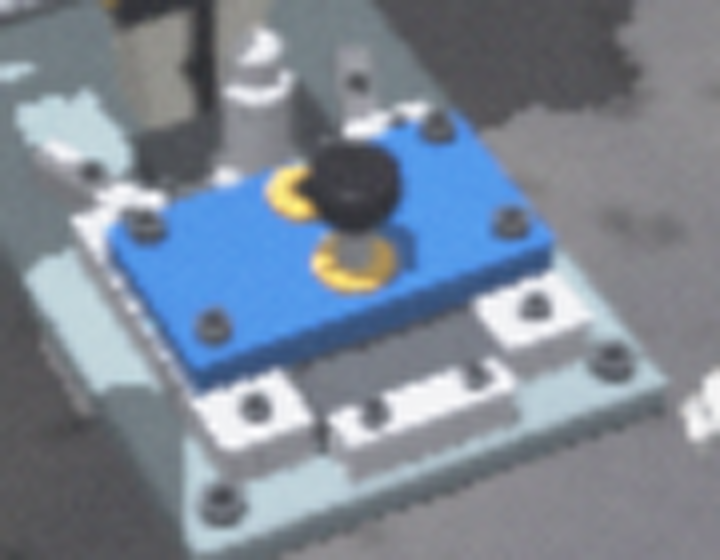

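View pics/t7c.png

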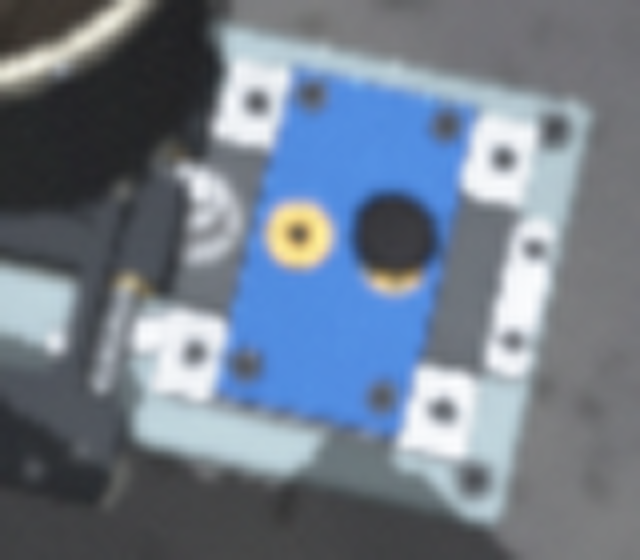

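```bash
python3 -m pendant '[[0.001,0,0,0,0,0,-1],[0.002,0,0,0,0,0,-1],[0.003,0,0,0,0,0,-1],[0.003,0,0,0,0,0,-1]]'
python3 -c "
from h import *
delta(j2w(.0045,-.002,.017),-106.78)"
```

```text
clock: 8.72
tool_pos: [0.5023, 0.2228, 0.0172]
orientation: [-179.8, 0.7, -106.7]
force: [-6.5, 31.2, -5.3]
opening: 0.0005
clock 8.725 shift [ 0.0036 -0.0002  0.0002] turn [-0.0036  0.0125  0.0008] F [-6.5 31.2 -5.3] jig [ 0.9 -2.2] z 0.0172 ori [-179.8     0.71 -106.73]
```

```bash

python3 - <<'E'
from h import *
o,s=pickle.load(open('w4.pkl','rb'))
h=onz(s,((390.5)/2.3-.5+100,(137.5)/2.3-.5),.024,o); print('hole-TCP',w2j(h)-w2j(o['tool_pos']))
o,s=pickle.load(open('w7.pkl','rb'))
k=onz(s,((388.5)/3.5-.5+160,(125)/3.5-.5),.074,o); print('knob(flat) ',w2j(k),k,w2j(k)-w2j(o['tool_pos']))
k=onz(s,(391.5/2.3-.5+100,272/2.3-.5),.039,o); print('brass bush2',w2j(k))
E
python3 -c "
import cv2;im=cv2.imread('pics/w7.png');cv2.imwrite('pics/w7d.png',cv2.resize(im[0:60,210:340],None,fx=6,fy=6,interpolation=cv2.INTER_CUBIC))"
```

```text
hole-TCP [0.09545243 0.00254213]
knob(flat)  [ 0.09443553 -0.00095307] [0.47652419 0.13286065 0.074     ] [0.09377428 0.00140783]
brass bush2 [ 0.06862907 -0.00021963]
```

View pics/w7d.png

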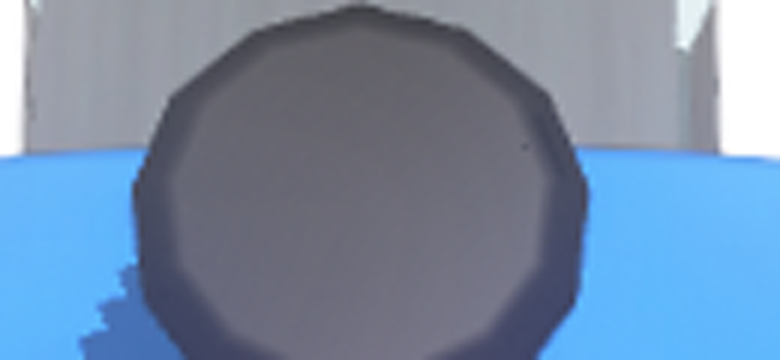

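```bash
python3 -m pendant '[[-0.008,0,0,0,0,0,-1],[-0.018,0,0,0,0,0,-1],[-0.03,0,-0.002,0,0,0,-1],[-0.04,0,-0.02,0,0,0,-1],[-0.04,0,-0.06,0,0,0,-1],[-0.04,0,-0.1,0,0,0,-1],[-0.03,0,-0.13,0,0,0,-1],[0,0,-0.14,0,0,0,-1],[0.03,0,-0.14,0,0,0,-1],[0.035,0,-0.14,0,0,0,-1],[0.035,0,-0.14,0,0,0,-1]]'
python3 - <<'E'
from h import *
delta(j2w(.0955,-.001,.09),-106.78)
o,s=take('wrist','w8.png');pickle.dump((o,s),open('w8.pkl','wb'))
o,s=take('top','t8.png')
cv2.imwrite('pics/t8c.png',cv2.resize(s['image'][180:250,235:315],None,fx=8,fy=8,interpolation=cv2.INTER_CUBIC))
E
```

```text
clock: 10.1
tool_pos: [0.4899, 0.1816, 0.1562]
orientation: [-180.0, -0.0, -106.8]
force: [-0.0, -0.0, 0.4]
opening: 0.0003
clock 10.1 shift [ 0.0516 -0.0013  0.0662] turn [-0.0001 -0.0002 -0.0009] F [-0.  -0.   0.4] jig [43.9 -2.2] z 0.1562 ori [-1.7999e+02 -1.0000e-02 -1.0683e+02]
```

View pics/w8.png

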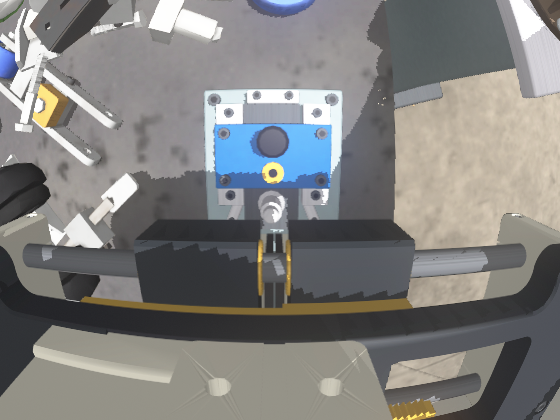

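```bash

python3 - <<'E'
from h import *
o,s=pickle.load(open('w8.pkl','rb'))
im=s['image'][85:225,200:345]; cv2.imwrite('pics/w8c.png',cv2.resize(im,None,fx=5,fy=4.2,interpolation=cv2.INTER_CUBIC))
m=(s['image'].max(2)<95).astype(np.uint8); m[:, :250]=0; m[:,300:]=0; m[:120]=0; m[162:]=0
n,l,st,c=cv2.connectedComponentsWithStats(m); 
for i in range(1,n):
    if st[i,4]>100: print(st[i],c[i],onz(s,c[i],.071,o),w2j(onz(s,c[i],.071,o)), onz(s,c[i],.071,o)-o['tool_pos'])
E
```

```text
(no output)
```

View pics/w8c.png

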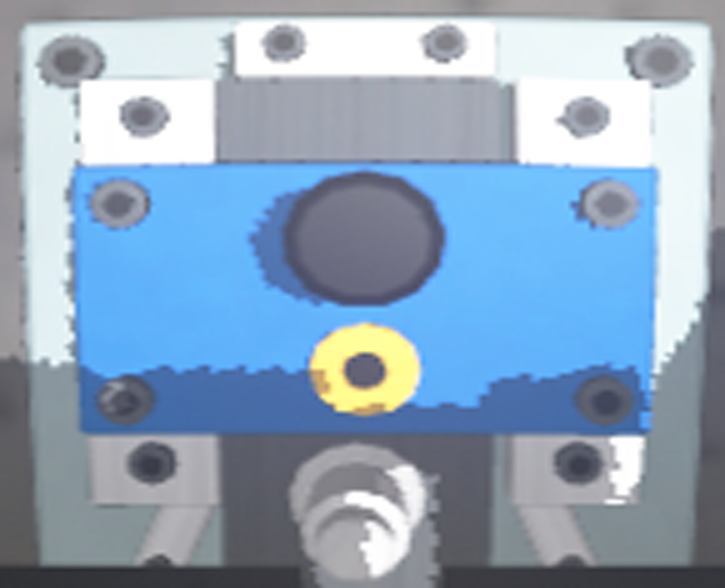

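View pics/t8c.png

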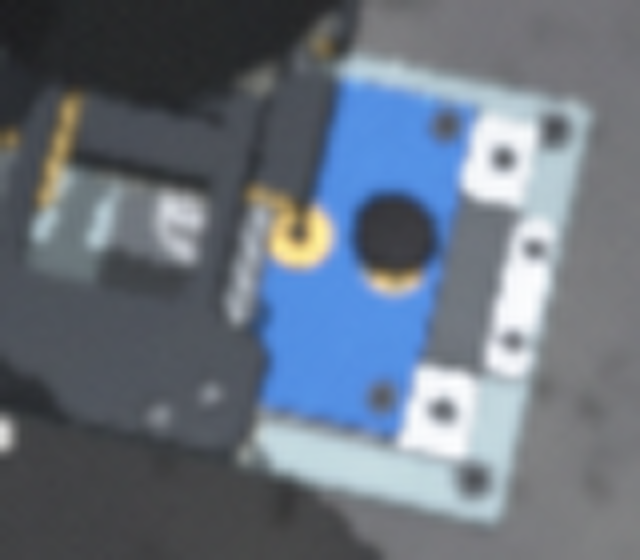

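```bash

python3 - <<'E'
from h import *
o,s=pickle.load(open('w8.pkl','rb'))
for p,z in [((363.5,239),.074),((364.5,370),.039)]:
    k=onz(s,(p[0]/5-.5+200,p[1]/4.2-.5+85),z,o); print(k,w2j(k)); 
    Rt=rot(o['orientation']); print(Rt.T@(k-o['tool_pos']))
E
```

```text
[0.47638662 0.1311575  0.074     ] [ 0.09610588 -0.0005931 ]
[ 0.05216394 -0.00166075  0.08220499]
[0.48468883 0.15854908 0.039     ] [ 0.06748379 -0.00055227]
[ 0.02353387 -0.00167323  0.11719849]
```

```bash
python3 -m pendant '[[0.03,-0.001,0,0,0,0,-1],[0.05,-0.0015,0.02,0,0,0,-1],[0.052,-0.0015,0.045,0,0,0,-1],[0.052,-0.0015,0.065,0,0,0,-1],[0.052,-0.0015,0.074,0,0,0,-1],[0.052,-0.0015,0.076,0,0,0,-1],[0.052,-0.0015,0.078,0,0,0,-1],[0.052,-0.0015,0.08,0,0,0,-1]]'
python3 - <<'E'
from h import *
delta(j2w(.096,-.0006,.074),-106.78)
o,s=take('scene','s9.png')
cv2.imwrite('pics/s9c.png',cv2.resize(s['image'][160:260,220:330],None,fx=6,fy=6,interpolation=cv2.INTER_CUBIC))
E
```

```text
clock: 11.2
tool_pos: [0.4765, 0.1319, 0.0765]
orientation: [-180.0, 0.0, -106.8]
force: [0.1, -1.4, -0.0]
opening: 0.0003
clock 11.2 shift [ 0.0007 -0.0001  0.0025] turn [-0.0007  0.0009  0.0001] F [ 0.1 -1.4 -0. ] jig [95.4 -0.7] z 0.0765 ori [-1.7996e+02  5.0000e-02 -1.0677e+02]
```

View pics/s9c.png

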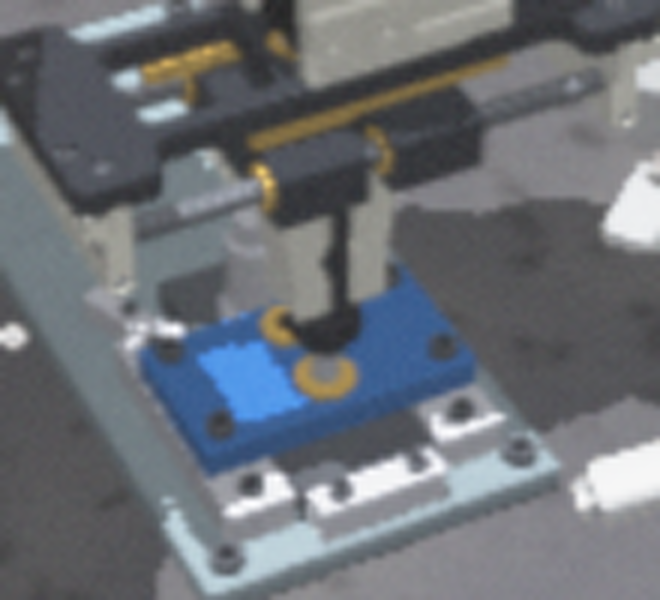

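```bash
python3 -m pendant '[[0,0,0.002,0,0,0,-1],[0,0,0.004,0,0,0,-1],[0,0,0.006,0,0,0,-1],[0,0,0.008,0,0,0,-1],[0,0,0.01,0,0,0,-1],[0,0,0.01,0,0,0,-1]]'
python3 -c "
from h import *
delta(j2w(.096,-.0006,.058),-106.78)"
```

```text
clock: 12.0
tool_pos: [0.4761, 0.1316, 0.0658]
orientation: [180.0, -0.0, -106.8]
force: [0.8, -0.1, -0.2]
opening: 0.0004
clock 12.0 shift [ 0.0002 -0.0004  0.0078] turn [ 0.0002 -0.0002 -0.0002] F [ 0.8 -0.1 -0.2] jig [95.8 -1. ] z 0.0658 ori [ 1.7999e+02 -1.0000e-02 -1.0679e+02]
```

```bash
python3 - <<'E'
from h import *
o,s=take('scene','s10.png')
cv2.imwrite('pics/s10c.png',cv2.resize(s['image'][160:260,220:330],None,fx=6,fy=6,interpolation=cv2.INTER_CUBIC))
E
```

```text
(no output)
```

View pics/s10c.png

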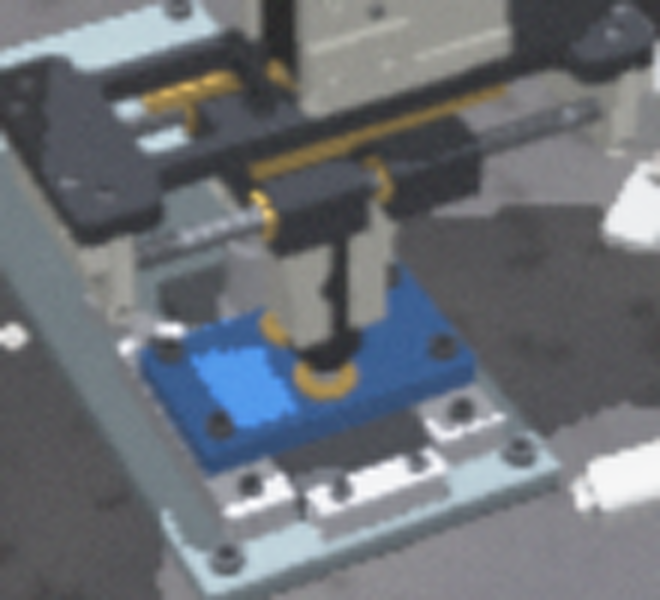

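```bash
python3 -m pendant '[[0,0,0.002,0,0,0,-1],[0,0,0.004,0,0,0,-1],[0,0,0.006,0,0,0,-1],[0,0,0.0075,0,0,0,-1],[0,0,0.009,0,0,0,-1],[0,0,0.009,0,0,0,-1]]'
python3 -c "
from h import *
delta(j2w(.096,-.0006,.058),-106.78)"
```

```text
clock: 12.8
tool_pos: [0.4761, 0.1315, 0.0581]
orientation: [-180.0, -0.0, -106.8]
force: [-6.6, -0.8, 16.9]
opening: 0.0004
clock 12.8 shift [ 0.0002 -0.0004  0.0001] turn [-0.0003 -0.0002  0.0004] F [-6.6 -0.8 16.9] jig [95.8 -1. ] z 0.0581 ori [-1.7999e+02 -1.0000e-02 -1.0676e+02]
```

```bash
python3 -m pendant '[[0,0,0.001,0,0,0,-1],[0,0,0.002,0,0,0,-1],[0,0,0.002,0,0,0,-1]]'
python3 -c "
from h import *
delta(j2w(.096,-.0006,.058),-106.78)"
```

```text
clock: 13.18
tool_pos: [0.4762, 0.1315, 0.0578]
orientation: [-179.9, 0.0, -106.7]
force: [-15.0, -3.1, 37.4]
opening: 0.0003
clock 13.175 shift [ 0.0002 -0.0003 -0.0002] turn [-0.001   0.0001  0.0011] F [-15.   -3.1  37.4] jig [95.8 -0.9] z 0.0578 ori [-1.7994e+02  1.0000e-02 -1.0672e+02]
```

Hard stop at z = 57.8 mm, against 58 mm expected for the pin fully down. Next I retreat straight up and look.

```bash
python3 -m pendant '[[0,0,-0.004,0,0,0,-1],[0,0,-0.01,0,0,0,-1],[0,0,-0.03,0,0,0,-1],[0,0,-0.07,0,0,0,-1],[-0.03,0,-0.12,0,0,0,-1],[-0.08,0,-0.14,0,0,0,-1],[-0.13,0,-0.15,0,0,0,-1],[-0.15,0,-0.15,0,0,0,-1],[-0.15,0,-0.15,0,0,0,-1],[-0.15,0,-0.15,0,0,0,-1]]'
python3 - <<'E'
from h import *
delta(j2w(.096,-.0006,.058),-106.78)
o,s=take('wrist','w11.png');pickle.dump((o,s),open('w11.pkl','wb'))
cv2.imwrite('pics/w11c.png',cv2.resize(s['image'][0:190,190:360],None,fx=4,fy=3.1,interpolation=cv2.INTER_CUBIC))
o,s=take('scene','s11.png')
cv2.imwrite('pics/s11c.png',cv2.resize(s['image'][150:270,210:340],None,fx=5,fy=5,interpolation=cv2.INTER_CUBIC))
E
```

```text
clock: 14.42
tool_pos: [0.5189, 0.2742, 0.2043]
orientation: [179.9, -0.1, -106.8]
force: [0.1, -0.1, 0.2]
opening: 0.0004
clock 14.425 shift [ 0.1489 -0.0008  0.1465] turn [ 0.001  -0.0015 -0.0004] F [ 0.1 -0.1  0.2] jig [-53.1  -1.2] z 0.2043 ori [ 1.7995e+02 -8.0000e-02 -1.0681e+02]
```

View pics/w11c.png

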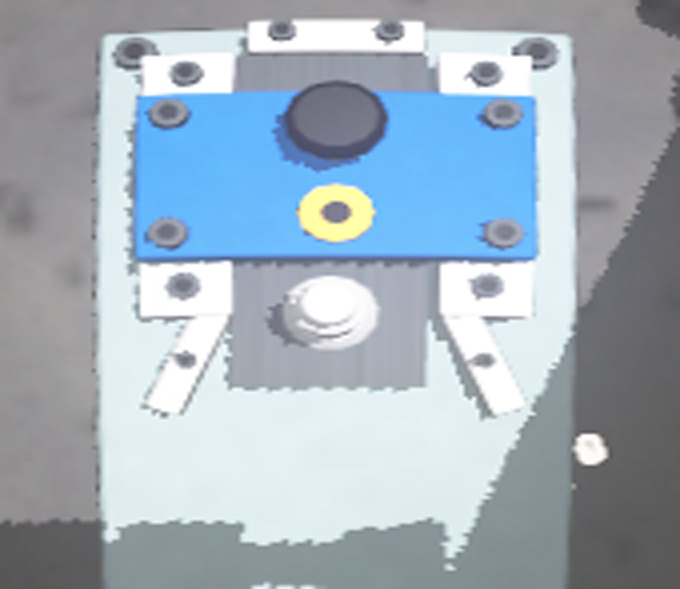

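View pics/s11c.png

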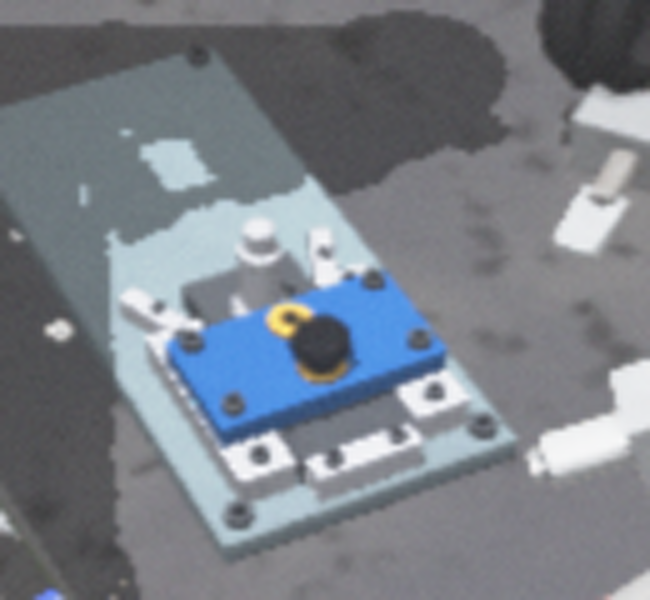

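```bash
python3 - <<'E'
from h import *
o,s=pickle.load(open('w11.pkl','rb'))
for n,p,z in [('rear top',(327,387),.024),('flare L tip',(163,414),.024),('flare R tip',(506,414),.024),('bridge rear edge',(335,257),.039),('stop face top',(336,52),.027)]:
    print(n,(w2j(onz(s,(p[0]/4-.5+190,p[1]/3.1-.5),z,o))*1000).round(1))
print(ctrl.close_job())
E
```

```text
rear top [11.7  1.7]
flare L tip [ 3.1 44.3]
flare R tip [  3.  -44.8]
bridge rear edge [53.6 -0.4]
stop face top [127.4  -0.6]
the job is handed in; nothing more can be done
None
```

The axle plate is home against the end stop and the locating pin is fully down in its pilot hole. I handed the job in at about 14.5 s of the 67 s allowed, with the arm clear of everything.

I pushed the plate by its rear edge with the shut fingers. The first push squared it up, and further pushes took it through the flared guides and under the bush plate. I then pressed the knob straight down with the fingertips and backed off.

Last checks:
- **Plate home:** pushing harder, from 22 to 31 N, moved it only 0.2 mm. The pictures show no gap at the stop.
- **Plate position:** the rear edge measured 11.7 mm in my estimated jig frame, against 14 mm nominal. The bridge edge and end stop read 2.4 to 2.6 mm low in the same picture, so about 2.3 mm low fits the calibration error; the flare tips, at 3 mm, read only about 1 mm low.
- **Pin down:** it met a hard stop at 57.8 mm with 37 N on it (58 mm expected). That is well past the 5 mm travel where it would have stopped on solid plate.
- **Sideways position:** the plate lies against one guide rail, about 1.5 mm off centre and within the rails' clearance.
- **Side load while pressing:** the last press also read about 15 N sideways. The pictures after backing off showed nothing displaced.
- **Stud and bystanders:** I never brought the fingers or gripper against the stud, and never moved near the wheel, bearing or nylon block. I did not measure the three bystanders again at the end.

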